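Square a tube rack into its loading corner and close the gate

TASK

The white tube rack stands askew on the grey loading plate: with the orange gate still open, slide it along the plate until it sits square and flush against both blue fences, right in the corner. Then swing the gate fully shut around the rack and let go. Keep the rack flat on the plate throughout, and leave the things around the station where they are.

Things in the scene. Friction and masses are not known exactly. Their poses are not given: they have to be found in the camera images.
- station: Loading station fixed to the bench, turned by up to 20 degrees: grey plate 8 mm thick, from x -75 to +125 and y -160 to +130 mm about its origin on the bench (z up). Blue fences, 12 mm thick, 22 mm above the plate: a long one with its flush face at x = -52 mm (y -140 to +85), and a short one with its flush face at y = +85 mm (x -52 to +12). The +x and -y sides are open.
- corner (a point): Foot of the inner corner where the flush faces of the two fences meet, at plate height (station x -52, y +85, 8 mm above the bench). Station's axes: the long fence runs from here to -y, the short one to +x.
- nest (a point): Where the rack's centre (rack_center) lies when the rack is flush against both fences: station x -20, y +20 mm, 28 mm above the bench. Axes as the station's.
- rack_center (a point): Centre of the loose white tube rack, a block 64 mm (its x) by 130 mm (its y) by 40 mm high, about 0.3 kg, 20 mm above its underside. Short red-capped tubes fixed to it stick up 16 mm. It starts on the plate, long side roughly along the long fence, askew by up to 20 degrees, its centre 23 to 55 mm to station +x and 32 to 70 mm to station -y of the nest. Home: axes parallel to the station's.
- rack: The same rack; origin at the centre of its underside, axes as for rack_center.
- gate_hinge (a point): Upright hinge axis of the orange gate, at station x +30, y +105 mm; 25 mm above the bench. Gate axes turn with it and match the station's when shut. The arm (11 to 25 mm above the bench, gate x -14 to +2) reaches 164 mm along gate -y; a toe at its end (inner face 154 mm out) reaches 25 mm more to gate -x. Shut, arm and toe enclose the rack with 4 mm of play.
- gate_knob (a point): Point to grip on the gate's black upright knob, a post 16 mm in diameter, its top 66 mm above the bench; this point is on its axis, 50 mm above the bench, at x +18, y -80 mm from the hinge in the gate's axes. It stands on a lug (top 25 mm above the bench) on the arm's outer side; shut, it is 36 mm from the rack.
- gate (a joint): Angle of the gate (rad): 0 fully shut (a stop), growing counter-clockwise seen from above as it opens, up to 1.8. Starts at 1.35 to 1.75. It has light friction (about 1.3 N at the knob) and stays where it is left.
- tip_box: White box with a blue lid, 82 x 117 x 64 mm, loose; leave it alone. Origin under its centre.
- sharps_pot: Yellow round waste pot, 92 mm across, 118 mm high, loose; leave it alone. Origin under its centre.
- reagent: Glass jar with a blue cap, 56 mm across, 110 mm high, loose; leave it alone. Origin under its centre.
- vortexer: Small tube shaker: black foot 90 x 90 mm, grey column, 74 mm high, loose; leave it alone. Origin under its centre.

How it is judged:
On the way:
1. the rack is square and flush against both fences (within 2.5 mm and 0.025 rad) while the gate is still open (more than 0.6 rad) (x of rack_center in the frame of nest between -0.0025 and 0.0025 m and y of rack_center in the frame of nest between -0.0025 and 0.0025 m and angle between the x axis of rack and the x axis of station, either way round below 0.025 rad and value of joint gate above 0.6 rad), for 0.2 s.
At the end, for the whole second after the job is handed in: The rack stands flat on the plate, at rest, its centre within 2.5 mm of the nest along each fence direction and square within 0.025 rad (about 1.4 degrees), and the gate is shut (joint below 0.06 rad) (x of rack_center in the frame of nest between -0.0025 and 0.0025 m and y of rack_center in the frame of nest between -0.0025 and 0.0025 m and angle between the x axis of rack and the x axis of station, either way round below 0.025 rad and height (world z) of rack_center below 0.031 m and angle between rack's own z axis and vertical below 0.04 rad and value of joint gate below 0.06 rad and linear speed of rack below 0.01 m/s); the robot touches nothing.
It fails at once if the rack is tipped by more than 0.25 rad (angle between rack's own z axis and vertical above 0.25 rad).
It fails at once if the rack is lifted: its centre rises more than 15 mm (height (world z) of rack_center above 0.043 m).
It fails at once if a thing beside the station is moved by more than 20 mm (distance of any of tip_box, sharps_pot, reagent, vortexer from where it was at the start of the episode above 0.02 m).
It also fails if it takes over 67 s, if anything falls off the work surface, if the arm or the gripper's body presses on something with over 40 N, if the wrist force passes 120 N, or if a joint passes its speed limit or range.

ROBOT

A 7-joint arm with a two-finger parallel gripper is mounted at the origin on the work surface. World frame = base frame: x ahead of the robot, y to its left, z up, the work surface at z = 0. Lengths are in m, angles in rad, forces in N, time in s.
With the tool pointing down it reaches from about 0.4 to 0.9 m from the base axis. Payload 5.5 kg.
Tool frame: the origin (TCP) lies between the finger pads; the fingertips stand 8 mm ahead of it and the grasp point (between the pads) lies 11 mm behind it; z points along the fingers, y is the line along which they close (so a half turn about z gives the same grasp; the last joint's range is limited). The gripper opens to 85 mm and grips with 20 to 120 N. Pads are 22 mm wide; open, the fingers measure 114 mm over their backs; the gripper's body (76 mm by 85 mm) begins 54 mm behind the grasp point. The pads swing forward as they close: fully open they stand 13 mm farther back than shut.
Start: joints at [-0.939, 0.501, -0.427, 1.55, 0.221, 1.138, -0.21], TCP at [0.234, 0.606, 0.239] pointing down, gripper open.
Joint ranges: [-2.88, 2.88], [-0.31, 2.03], [-1.54, 1.56], [0.2, 2.42], [-1.41, 4.55], [0.19, 2.02], [-2.57, 2.57]. Speed limits (rad/s): [2.57, 2.57, 3.14, 3.14, 3.14, 3.14, 3.14].

INTERFACE

Orientations are given as a unit quaternion [w, x, y, z].
In Python, from cell import r gives the robot as it stands.
- The arm moves only by the shell command python3 -m creep 'ROWS'. ROWS is JSON, a list of rows, each an object with "translation": the shift along the tool's x, y, z in m, a list of three; "angular": the turn, a rotation vector about the tool's x, y, z in degrees, a list of three; "fingers": the closure in counts, from 0 (fully open) to 255 (shut). In form: [{"translation": [dx, dy, dz], "angular": [ax, ay, az], "fingers": fingers}, ...]. A call has 1 to 10 rows; each row shifts and turns the commanded pose from where the row before left it, along the tool's axes as they then stand; what a row does not reach is not made up. A row lasts 1/12 s, in which the tool goes at most 41.7 mm and 7.16 degrees, less where a joint would pass 70% of its speed; a pose out of reach is approached as far as the arm can. A call is refused whole if a number of a shift passes 0.0417 or a number of a turn 7.16, either way. A call with a gripper value outside its range is refused whole. The fingers move at their own pace and stop on an object; the grip force is fixed at half the most. Time passes only in rows, so rows that do not move let the fingers close. It gives the time, the measured TCP pose, the force, the opening and the grip force at its end, in the units of the state.
- r.get_state(): the state, without advancing time (a new reading comes with each control period).
- r.grab_frame(name): name is "scene" or "side" or "wrist"; returns (picture, depth): 420x560x3 uint8, blue, green, red; 420x560 float32, m along the optical axis (not along the pixel's ray), 0 where there is no reading.
- r.camera_info(name): a dict with "intrinsics" (3x3 intrinsics, pixels), "world_from_camera" (4x4, takes a point from camera to world coordinates). Camera axes: x right, y down, z forward; pixel columns grow to the right and rows downward; lengths in m; the calibration is good to about 2 mm. A picture is of the moment at which its call begins: read the wrist's pose just before it. camera_info takes no time and is no camera call; for the wrist camera it gives the pose at the moment of the call.
- r.sign_off(): hands the job in; it is judged then, once.
The state is a dict: "clock": time; "joints": joint angles; "joint_velocities": joint speeds; "joint_torque": joint torques, N m; "position": TCP position; "ee_rot": TCP orientation; "wrist_force": force on the tool from outside, world axes, zero at the start; "ft_torque": the same for the moment, N m; "finger_gap": finger opening in m; "grasp_force": force on a finger pad.
Only numpy, scipy, OpenCV 4.12 (cv2) and the standard library are available. Lean on these libraries where they do the work, as an engineer would, in place of code of your own. Each camera call takes 0.05 s, during which the arm holds its last target. There are 200 camera calls.

## Working session

There is one attempt and no reset: what is moved stays moved. The work goes in short steps, Python scripts to look and compute and a shell command to move; the robot and the scene stay as the last step left them, time stands still between calls to the robot, and variables do not carry over. Pictures are saved under pics/ and viewed, at most 10 in all, crops included, and the job is handed in when it is done.

```bash
mkdir -p pics; ls
python3 - <<'E'
from cell import r
import cv2,numpy as np
s=r.get_state();print({k:np.round(v,3).tolist() for k,v in s.items()})
for n in("scene","side"):
    p,d=r.grab_frame(n);cv2.imwrite(f"pics/{n}1.png",p);np.save(f"pics/{n}1d.npy",d)
    c=r.camera_info(n);print(n,np.round(c["intrinsics"],1).tolist(),np.round(c["world_from_camera"],3).tolist())
E
```

```text
pics
{'clock': 0.0, 'joints': [-0.939, 0.502, -0.427, 1.551, 0.221, 1.138, -0.21], 'joint_velocities': [0.0, 0.0, 0.0, 0.001, -0.001, 0.001, 0.0], 'joint_torque': [0.001, -56.951, -5.816, -28.095, 0.011, 0.012, -0.0], 'position': [0.234, 0.606, 0.238], 'ee_rot': [-0.0, 0.183, 0.983, -0.001], 'wrist_force': [-0.242, 0.335, -0.65], 'ft_torque': [0.017, -0.02, 0.022], 'grasp_force': 0.0, 'finger_gap': 0.085}
scene [[405.1, 0.0, 276.1], [0.0, 405.1, 214.7], [0.0, 0.0, 1.0]] [[-0.597, 0.616, -0.514, 1.172], [0.802, 0.457, -0.384, 0.486], [-0.002, -0.642, -0.767, 1.005], [0.0, 0.0, 0.0, 1.0]]
side [[511.1, 0.0, 280.9], [0.0, 511.1, 208.0], [0.0, 0.0, 1.0]] [[0.703, -0.439, 0.559, -0.286], [-0.711, -0.423, 0.562, -0.819], [-0.01, -0.793, -0.61, 0.933], [0.0, 0.0, 0.0, 1.0]]
```

View pics/scene1.png

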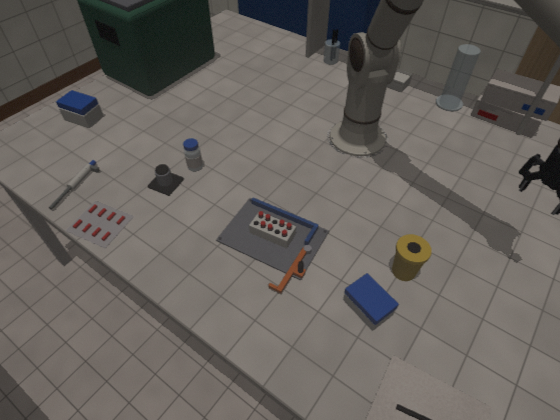

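View pics/side1.png

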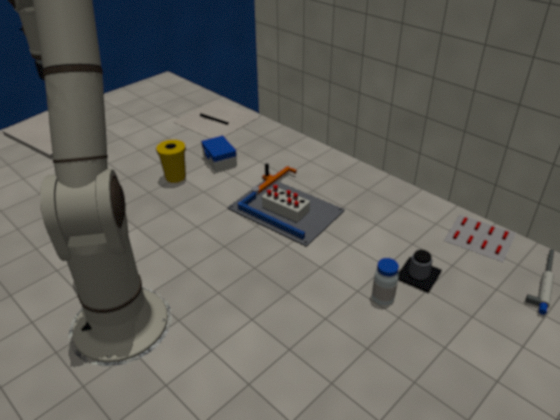

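The scene view shows the plate around (272,235), the fence corner at about (315,228), the rack at about (272,227) and the gate knob at about (301,265). The side view agrees. Next I'll get coarse positions.

```bash
cat > h.py <<'E'
import numpy as np,cv2
from cell import r
def cloud(d,c):
    K=np.array(c["intrinsics"]);T=np.array(c["world_from_camera"])
    v,u=np.indices(d.shape)
    P=np.stack([(u-K[0,2])/K[0,0]*d,(v-K[1,2])/K[1,1]*d,d],-1)
    return P@T[:3,:3].T+T[:3,3]
def masks(p):
    h=cv2.cvtColor(p,cv2.COLOR_BGR2HSV)
    return {"blue":cv2.inRange(h,(105,120,40),(130,255,255)),"orange":cv2.inRange(h,(5,150,100),(16,255,255)),
     "red":cv2.inRange(h,(0,120,80),(4,255,255))|cv2.inRange(h,(172,120,80),(180,255,255))}
E
python3 - <<'E'
from h import *
p=cv2.imread("pics/scene1.png");d=np.load("pics/scene1d.npy");W=cloud(d,r.camera_info("scene"))
for n,uv in dict(fenceFar=(252,201),corner=(315,227),shortEnd=(307,242),rack=(272,227),knob=(301,263),toe=(275,287),hinge=(308,248),plate=(235,235),pot=(412,245),box=(371,297),jar=(191,145),vort=(163,170)).items():
    print(n,W[uv[1],uv[0]].round(3))
E
```

```text
fenceFar [ 0.514 -0.104  0.021]
corner [0.487 0.122 0.028]
shortEnd [0.548 0.134 0.028]
rack [0.585 0.032 0.06 ]
knob [0.64  0.174 0.064]
toe [0.726 0.148 0.026]
hinge [0.565 0.149 0.029]
plate [ 0.645 -0.067  0.007]
pot [0.447 0.399 0.119]
box [0.617 0.378 0.061]
jar [ 0.498 -0.375  0.11 ]
vort [ 0.616 -0.396  0.073]
```

```bash
python3 -m creep '[{"translation":[-0.028,-0.024,-0.0053],"angular":[0,0,0],"fingers":0},{"translation":[-0.028,-0.024,-0.0053],"angular":[0,0,0],"fingers":0},{"translation":[-0.028,-0.024,-0.0053],"angular":[0,0,0],"fingers":0},{"translation":[-0.028,-0.024,-0.0053],"angular":[0,0,0],"fingers":0},{"translation":[-0.028,-0.024,-0.0053],"angular":[0,0,0],"fingers":0},{"translation":[-0.028,-0.024,-0.0053],"angular":[0,0,0],"fingers":0},{"translation":[-0.028,-0.024,-0.0053],"angular":[0,0,0],"fingers":0},{"translation":[-0.028,-0.024,-0.0053],"angular":[0,0,0],"fingers":0}]'
python3 - <<'E'
from h import *
s=r.get_state();T=np.array(r.camera_info("wrist")["world_from_camera"]);print(T.round(3).tolist(),(T[:3,3]-s["position"]).round(3),np.round(r.camera_info("wrist")["intrinsics"],1).tolist())
E
```

```text
clock: 0.77
position: [0.3743, 0.3445, 0.2817]
ee_rot: [-0.0, 0.183, 0.983, -0.0]
wrist_force: [1.4, -0.3, -0.3]
finger_gap: 0.0852
grasp_force: 0.0
[[0.359, 0.897, 0.258, 0.31], [0.933, -0.345, -0.1, 0.37], [-0.001, 0.277, -0.961, 0.417], [0.0, 0.0, 0.0, 1.0]] [-0.065  0.025  0.135] [[355.1, 0.0, 277.7], [0.0, 355.1, 210.4], [0.0, 0.0, 1.0]]
```

```bash
python3 -m creep '[{"translation":[-0.028,-0.024,-0.0053],"angular":[0,0,0],"fingers":0},{"translation":[-0.028,-0.024,-0.0053],"angular":[0,0,0],"fingers":0},{"translation":[-0.028,-0.024,-0.0053],"angular":[0,0,0],"fingers":0},{"translation":[-0.028,-0.024,-0.0053],"angular":[0,0,0],"fingers":0},{"translation":[-0.028,-0.024,-0.0053],"angular":[0,0,0],"fingers":0},{"translation":[-0.028,-0.024,-0.0053],"angular":[0,0,0],"fingers":0},{"translation":[-0.028,-0.024,-0.0053],"angular":[0,0,0],"fingers":0},{"translation":[-0.028,-0.024,-0.0053],"angular":[0,0,0],"fingers":0},{"translation":[-0.028,-0.024,-0.0053],"angular":[0,0,0],"fingers":0},{"translation":[0,0,0],"angular":[0,0,0],"fingers":0}]'
python3 - <<'E'
from h import *
c=r.camera_info("wrist");p,d=r.grab_frame("wrist");cv2.imwrite("pics/w1.png",p);np.save("pics/w1d.npy",d);np.save("pics/w1T.npy",c["world_from_camera"])
E
```

```text
clock: 1.6
position: [0.5343, 0.045, 0.33]
ee_rot: [0.002, 0.189, 0.982, -0.002]
wrist_force: [0.3, -1.4, -0.2]
finger_gap: 0.0854
grasp_force: 0.0
```

View pics/w1.png

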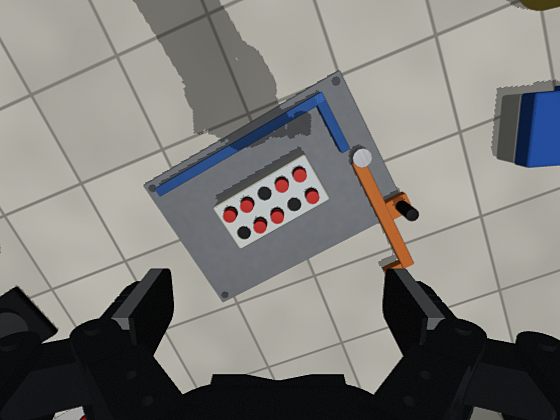

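The wrist view shows the rack at about (272,200), the long fence from (157,190) to (322,97), the short fence ending at about (347,150), the hinge cap at (362,157) and the knob at (408,210). I'll fit these from the depth image.

```bash
cat >> h.py <<'E'
def rect(P):  # outline rectangle of xy points (m) -> centre, long-axis angle deg, sizes
    (c,(a,b),t)=cv2.minAreaRect((P*1000).astype(np.float32))
    if a<b: a,b,t=b,a,t+90
    return np.round(c,1),round((t+90)%180-90,2),(round(a,1),round(b,1))
def measure(p,d,c):
    W=cloud(d,c);h=cv2.cvtColor(p,cv2.COLOR_BGR2HSV);z=W[...,2];m=masks(p)
    near=(d>0)&(np.hypot(W[...,0]-.6,W[...,1]-.03)<.25)
    w=near&(h[...,1]<40)&(h[...,2]>140)&(z>.042)&(z<.053)
    n,l,st,_=cv2.connectedComponentsWithStats(w.astype(np.uint8));w=l==1+np.argmax(st[1:,4])
    print("rack",rect(W[w][:,:2]),z[w].mean().round(4))
    b=near&(m["blue"]>0)&(z>.025)&(z<.035)
    print("fence z",z[b].mean().round(4))
    B=W[b][:,:2]*1000; cen,ang,_=rect(B/1000)
    q=B.mean(0)
    for it in range(6): # long fence line
        if it==0: a=np.radians(ang)
        u=np.array([np.cos(a),np.sin(a)]);nn=np.array([-u[1],u[0]]);t=(B-q)@nn
        k=abs(t-np.median(t))<7 if it else abs(t-np.median(t))<12
        q=np.median(B[k],0)if it==0 else B[k].mean(0)
        vx=cv2.fitLine(B[k].astype(np.float32),cv2.DIST_HUBER,0,.01,.01).ravel();a=np.arctan2(vx[1],vx[0]);q=vx[2:]
    if np.sin(a)<0:a+=np.pi
    u=np.array([np.cos(a),np.sin(a)]);ex=np.array([u[1],-u[0]]) # station y, x
    t=(B-q)@ex;L=B[abs(t)<9];s=(L-q)@u
    f=np.percentile(t[abs(t)<9],[1,99])
    S=B[t>12];sy=np.percentile((S-q)@u,[2,98]);sx=np.percentile((S-q)@ex,99)
    print("yaw",np.degrees(a)-90,"long t",f.round(1),"y range",np.percentile(s,[.5,99.5]).round(1),"short y",sy.round(1),"x end",sx.round(1))
    # centre of long fence at x=-58, short centre y=+91
    O=q+58*ex+(np.mean(sy)-91)*u
    print("origin",O.round(1),"nest",(O-20*ex+20*u).round(1),"hinge",(O+30*ex+105*u).round(1))
    k=near&(h[...,2]<60)&(z>.058)&(z<.07);K=W[k][:,:2]*1000
    print("black top",len(K))
    o=near&(m["orange"]>0)&(z>.02)&(z<.03);print("gate",rect(W[o][:,:2]))
    return W,O,ex,u
E
python3 - <<'E'
from h import *
p=cv2.imread("pics/w1.png");d=np.load("pics/w1d.npy");c=r.camera_info("wrist");c["world_from_camera"]=np.load("pics/w1T.npy")
W,O,ex,u=measure(p,d,c)
print("hinge cap",W[157,362].round(4),"knob",W[206,402].round(4),W[212,411].round(4),"plate corners",W[78,336].round(4),W[187,152].round(4),W[296,225].round(4))
E
```

```text
rack (array([570.8,  20.7]), -81.13, (128.1, 62.9)) 0.0485
fence z 0.0305
yaw 7.400772 long t [-6.1  6.8] y range [-120.9  112.3] short y [101.7 113.2] x end 67.9
origin [548.2  35.4] nest [525.8  52.7] hinge [564.4 143.4]
black top 164
gate (array([646.4, 155.3]), -1.98, (159.9, 54.8))
hinge cap [0.5625 0.1443 0.0283] knob [0.6336 0.1683 0.0464] [0.6367 0.1714 0.0663] plate corners [0.4644 0.1477 0.0089] [ 0.5022 -0.1203  0.0102] [ 0.6842 -0.097   0.0093]
```

```bash
python3 -m creep '[{"translation":[-0.0215,-0.0045,0.01],"angular":[0,0,0],"fingers":0},{"translation":[-0.0214,-0.0045,0.02],"angular":[0,0,0],"fingers":0},{"translation":[0,0,0.022],"angular":[0,0,7],"fingers":0},{"translation":[0,0,0.022],"angular":[0,0,7],"fingers":0},{"translation":[0,0,0.022],"angular":[0,0,7],"fingers":0},{"translation":[0,0,0.022],"angular":[0,0,7],"fingers":0},{"translation":[0,0,0.022],"angular":[0,0,7],"fingers":0},{"translation":[0,0,0.022],"angular":[0,0,7],"fingers":0},{"translation":[0,0,0.022],"angular":[0,0,7],"fingers":0},{"translation":[0,0,0.022],"angular":[0,0,7],"fingers":0}]'; python3 -m creep '[{"translation":[0,0,0],"angular":[0,0,3.3],"fingers":0},{"translation":[0,0,0],"angular":[0,0,0],"fingers":0},{"translation":[0,0,0],"angular":[0,0,0],"fingers":0}]'
python3 - <<'E'
from h import *
c=r.camera_info("wrist");s=r.get_state();p,d=r.grab_frame("wrist");cv2.imwrite("pics/w2.png",p)
from scipy.spatial.transform import Rotation as R
M=R.from_quat(s["ee_rot"],scalar_first=True).as_matrix();print(M.round(3),np.degrees(np.arctan2(M[1,1],M[0,1])),np.round(s["joints"],2))
W=cloud(d,c);h=cv2.cvtColor(p,cv2.COLOR_BGR2HSV);z=W[...,2]
w=(d>0)&(h[...,1]<40)&(h[...,2]>120)&(z>.042)&(z<.053)
n,l,st,_=cv2.connectedComponentsWithStats(w.astype(np.uint8));w=l==1+np.argmax(st[1:,4]);print(rect(W[w][:,:2]))
E
```

```text
clock: 2.48
position: [0.5671, 0.0318, 0.122]
ee_rot: [-0.001, 0.625, 0.78, -0.0]
wrist_force: [0.3, 0.4, 0.8]
finger_gap: 0.0854
grasp_force: 0.0
clock: 2.73
position: [0.5676, 0.0315, 0.1231]
ee_rot: [-0.0, 0.644, 0.765, -0.0]
wrist_force: [0.6, 0.1, 0.2]
finger_gap: 0.0855
grasp_force: 0.0
[[-0.17   0.985 -0.001]
 [ 0.985  0.17   0.   ]
 [ 0.001 -0.001 -1.   ]] 9.773760520394294 [-0.18  0.47  0.09  1.87 -0.06  0.81  0.12]
(array([571.2,  20.3]), -81.23, (129.3, 63.9))
```

View pics/w2.png

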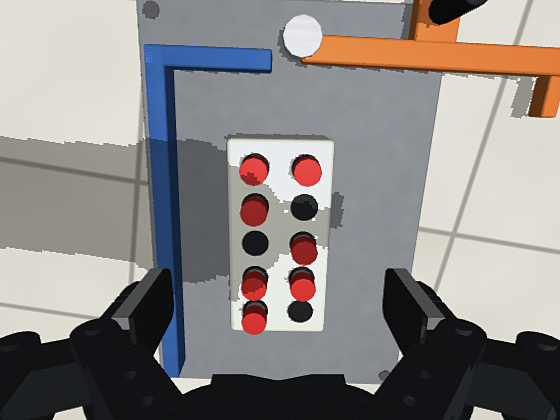

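The picture shows the rack centred between the open fingers at about (280,235), with the gate clear to the upper right. Descending and gripping.

```bash
python3 -m creep '[{"translation":[-0.0116,0.0016,0.02],"angular":[0,0,1],"fingers":0},{"translation":[0,0,0.025],"angular":[0,0,0],"fingers":0},{"translation":[0,0,0.025],"angular":[0,0,0],"fingers":0},{"translation":[0,0,0.016],"angular":[0,0,0],"fingers":0},{"translation":[0,0,0],"angular":[0,0,0],"fingers":0},{"translation":[0,0,0],"angular":[0,0,0],"fingers":40},{"translation":[0,0,0],"angular":[0,0,0],"fingers":60},{"translation":[0,0,0],"angular":[0,0,0],"fingers":90},{"translation":[0,0,0],"angular":[0,0,0],"fingers":120}]'; python3 -m creep '[{"translation":[0,0,0],"angular":[0,0,0],"fingers":150},{"translation":[0,0,0],"angular":[0,0,0],"fingers":150},{"translation":[0,0,0],"angular":[0,0,0],"fingers":150}]'
```

```text
clock: 3.53
position: [0.5727, 0.0193, 0.0395]
ee_rot: [0.001, 0.652, 0.758, 0.001]
wrist_force: [-1.3, 0.3, 6.9]
finger_gap: 0.062
grasp_force: 67.1
clock: 3.78
position: [0.5727, 0.0193, 0.0395]
ee_rot: [0.001, 0.652, 0.758, 0.001]
wrist_force: [-2.1, 0.2, 8.2]
finger_gap: 0.0623
grasp_force: 67.1
```

Run:
```python
from h import *
p,d=r.grab_frame("wrist");cv2.imwrite("pics/w3.png",p)
```

```text
(no output)
```

View pics/w3.png

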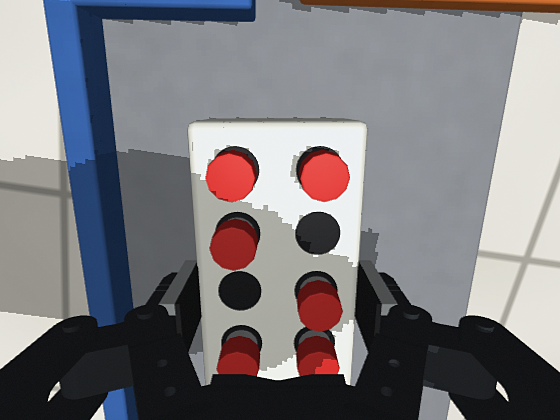

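Grip is solid: gap 62 mm, with the rack between the pads. Now I'll square it and slide it towards the corner, stopping about 4 mm short.

```bash
python3 -m creep '[{"translation":[0.004,-0.004,0],"angular":[0,0,0.6],"fingers":150},{"translation":[0.005,-0.005,0],"angular":[0,0,0.6],"fingers":150},{"translation":[0.005,-0.006,0],"angular":[0,0,0],"fingers":150},{"translation":[0.005,-0.006,0],"angular":[0,0,0],"fingers":150},{"translation":[0.005,-0.006,0],"angular":[0,0,0],"fingers":150},{"translation":[0.005,-0.005,0],"angular":[0,0,0],"fingers":150},{"translation":[0.005,-0.005,0],"angular":[0,0,0],"fingers":150},{"translation":[0,0,0],"angular":[0,0,0],"fingers":150},{"translation":[0,0,0],"angular":[0,0,0],"fingers":150}]'
python3 - <<'E'
from h import *
from scipy.spatial.transform import Rotation as R
c=r.camera_info("wrist");s=r.get_state();p,d=r.grab_frame("wrist");cv2.imwrite("pics/w4.png",p)
M=R.from_quat(s["ee_rot"],scalar_first=True).as_matrix();print(M[:,2].round(4),np.degrees(np.arctan2(M[1,1],M[0,1])),np.round(s["ft_torque"],2))
E
```

```text
clock: 4.58
position: [0.5327, 0.0484, 0.0395]
ee_rot: [0.002, 0.66, 0.751, 0.002]
wrist_force: [2.5, -1.3, 7.7]
finger_gap: 0.0622
grasp_force: 67.3
[ 5.6e-03  5.0e-04 -1.0e+00] 7.367219501176038 [-0.31 -0.1   0.04]
```

View pics/w4.png

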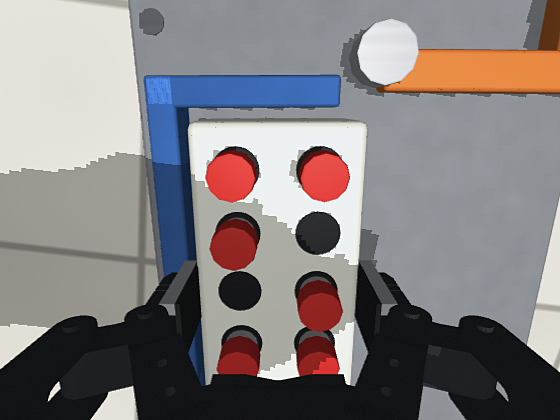

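The rack is square to both fences, with gaps of a few mm left at (190,180) and (265,112). Next I'll creep in until contact, long fence first.

```bash
python3 -m creep '[{"translation":[0,-0.0015,0],"angular":[0,0,0],"fingers":150},{"translation":[0,-0.0015,0],"angular":[0,0,0],"fingers":150},{"translation":[0,0,0],"angular":[0,0,0],"fingers":150}]';python3 -m creep '[{"translation":[0,-0.001,0],"angular":[0,0,0],"fingers":150},{"translation":[0,0,0],"angular":[0,0,0],"fingers":150}]'; python3 -m creep '[{"translation":[0,-0.001,0],"angular":[0,0,0],"fingers":150},{"translation":[0,0,0],"angular":[0,0,0],"fingers":150}]'
```

```text
clock: 4.88
position: [0.5312, 0.0484, 0.0396]
ee_rot: [0.003, 0.66, 0.751, 0.003]
wrist_force: [5.1, -0.3, 6.0]
finger_gap: 0.0619
grasp_force: 66.9
clock: 5.05
position: [0.5304, 0.0484, 0.0397]
ee_rot: [0.003, 0.66, 0.751, 0.003]
wrist_force: [4.6, -0.0, 5.1]
finger_gap: 0.0623
grasp_force: 66.9
clock: 5.22
position: [0.5295, 0.0483, 0.0396]
ee_rot: [0.003, 0.66, 0.751, 0.003]
wrist_force: [5.2, -0.8, 5.7]
finger_gap: 0.0623
grasp_force: 66.9
```

```bash
python3 -m creep '[{"translation":[0,-0.001,0],"angular":[0,0,0],"fingers":150},{"translation":[0,0,0],"angular":[0,0,0],"fingers":150}]';python3 -m creep '[{"translation":[0,-0.001,0],"angular":[0,0,0],"fingers":150},{"translation":[0,0,0],"angular":[0,0,0],"fingers":150}]'; python3 -m creep '[{"translation":[0,-0.001,0],"angular":[0,0,0],"fingers":150},{"translation":[0,0,0],"angular":[0,0,0],"fingers":150}]'
```

```text
clock: 5.38
position: [0.5285, 0.0483, 0.0396]
ee_rot: [0.003, 0.66, 0.751, 0.003]
wrist_force: [5.5, 0.2, 5.2]
finger_gap: 0.0623
grasp_force: 66.9
clock: 5.55
position: [0.5275, 0.0482, 0.0396]
ee_rot: [0.003, 0.66, 0.751, 0.003]
wrist_force: [5.5, 0.6, 6.5]
finger_gap: 0.0622
grasp_force: 66.9
clock: 5.72
position: [0.5265, 0.0481, 0.0397]
ee_rot: [0.003, 0.66, 0.751, 0.003]
wrist_force: [4.7, 0.6, 5.9]
finger_gap: 0.0623
grasp_force: 66.9
```

```bash
python3 -m creep '[{"translation":[0,-0.001,0],"angular":[0,0,0],"fingers":150},{"translation":[0,0,0],"angular":[0,0,0],"fingers":150}]';python3 -m creep '[{"translation":[0,-0.001,0],"angular":[0,0,0],"fingers":150},{"translation":[0,0,0],"angular":[0,0,0],"fingers":150}]'
python3 - <<'E'
from h import *
p,d=r.grab_frame("wrist");c=r.camera_info("wrist");cv2.imwrite("pics/w5.png",p)
E
```

```text
clock: 5.88
position: [0.5256, 0.048, 0.0397]
ee_rot: [0.003, 0.66, 0.751, 0.004]
wrist_force: [5.4, 0.4, 5.0]
finger_gap: 0.0622
grasp_force: 66.9
clock: 6.05
position: [0.5253, 0.048, 0.0397]
ee_rot: [0.003, 0.66, 0.751, 0.004]
wrist_force: [7.7, 0.6, 2.8]
finger_gap: 0.0625
grasp_force: 66.7
```

View pics/w5.png

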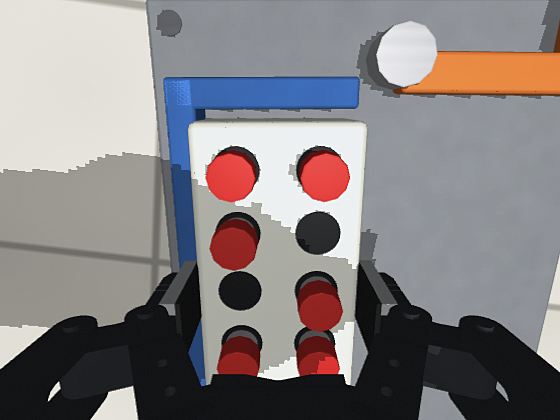

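The rack's left side now meets the long fence, and the gap to the short fence at (265,113) remains. One more mm to confirm, then along tool x into the short fence.

```bash
python3 -m creep '[{"translation":[0,-0.001,0],"angular":[0,0,0],"fingers":150},{"translation":[0,0,0],"angular":[0,0,0],"fingers":150}]';python3 -m creep '[{"translation":[0.0015,0,0],"angular":[0,0,0],"fingers":150},{"translation":[0.0015,0,0],"angular":[0,0,0],"fingers":150},{"translation":[0,0,0],"angular":[0,0,0],"fingers":150}]'; python3 -m creep '[{"translation":[0.001,0,0],"angular":[0,0,0],"fingers":150},{"translation":[0,0,0],"angular":[0,0,0],"fingers":150}]';  python3 -m creep '[{"translation":[0.001,0,0],"angular":[0,0,0],"fingers":150},{"translation":[0,0,0],"angular":[0,0,0],"fingers":150}]'
```

```text
clock: 6.27
position: [0.5252, 0.048, 0.0398]
ee_rot: [0.004, 0.66, 0.751, 0.005]
wrist_force: [8.2, 0.5, 0.4]
finger_gap: 0.0624
grasp_force: 66.5
clock: 6.52
position: [0.5252, 0.0481, 0.0398]
ee_rot: [0.005, 0.66, 0.751, 0.004]
wrist_force: [9.8, -5.1, 0.2]
finger_gap: 0.0628
grasp_force: 66.5
clock: 6.68
position: [0.5252, 0.0484, 0.0398]
ee_rot: [0.005, 0.66, 0.751, 0.003]
wrist_force: [10.0, -8.0, 0.4]
finger_gap: 0.0617
grasp_force: 66.5
clock: 6.85
position: [0.5251, 0.0493, 0.0398]
ee_rot: [0.005, 0.66, 0.751, 0.003]
wrist_force: [9.7, -6.7, 1.4]
finger_gap: 0.0626
grasp_force: 66.5
```

```bash
python3 -m creep '[{"translation":[0.001,0,0],"angular":[0,0,0],"fingers":150},{"translation":[0.001,0,0],"angular":[0,0,0],"fingers":150},{"translation":[0,0,0],"angular":[0,0,0],"fingers":150}]'; python3 -m creep '[{"translation":[0.001,0,0],"angular":[0,0,0],"fingers":150},{"translation":[0,0,0],"angular":[0,0,0],"fingers":150}]';  python3 -m creep '[{"translation":[0.001,0,0],"angular":[0,0,0],"fingers":150},{"translation":[0,0,0],"angular":[0,0,0],"fingers":150}]';python3 -m creep '[{"translation":[0.001,0,0],"angular":[0,0,0],"fingers":150},{"translation":[0,0,0],"angular":[0,0,0],"fingers":150}]'
```

```text
clock: 7.1
position: [0.5248, 0.0514, 0.0398]
ee_rot: [0.005, 0.66, 0.751, 0.003]
wrist_force: [10.3, -6.9, 1.0]
finger_gap: 0.0623
grasp_force: 66.5
clock: 7.27
position: [0.5247, 0.052, 0.0398]
ee_rot: [0.005, 0.66, 0.751, 0.003]
wrist_force: [10.1, -8.5, 1.6]
finger_gap: 0.062
grasp_force: 66.6
clock: 7.43
position: [0.5247, 0.052, 0.0398]
ee_rot: [0.006, 0.661, 0.751, 0.003]
wrist_force: [11.4, -10.6, 1.4]
finger_gap: 0.0623
grasp_force: 66.6
clock: 7.6
position: [0.5247, 0.052, 0.0398]
ee_rot: [0.006, 0.661, 0.751, 0.003]
wrist_force: [10.4, -12.7, 1.5]
finger_gap: 0.0619
grasp_force: 66.6
```

Both contacts are confirmed: the position has stopped at each fence and the force is rising. Releasing, lifting straight up and checking.

```bash
python3 -m creep '[{"translation":[0,0,0],"angular":[0,0,0],"fingers":100},{"translation":[0,0,0],"angular":[0,0,0],"fingers":0},{"translation":[0,0,0],"angular":[0,0,0],"fingers":0},{"translation":[0,0,0],"angular":[0,0,0],"fingers":0},{"translation":[0,0,0],"angular":[0,0,0],"fingers":0},{"translation":[0,0,-0.02],"angular":[0,0,0],"fingers":0},{"translation":[0,0,-0.03],"angular":[0,0,0],"fingers":0},{"translation":[-0.02,0,-0.03],"angular":[0,0,0],"fingers":0},{"translation":[-0.02,0,-0.03],"angular":[0,0,0],"fingers":0},{"translation":[-0.02,0,-0.03],"angular":[0,0,0],"fingers":0}]'; python3 -m creep '[{"translation":[0,0,-0.03],"angular":[0,0,0],"fingers":0},{"translation":[0,0,-0.02],"angular":[0,0,0],"fingers":0},{"translation":[0,0,0],"angular":[0,0,0],"fingers":0},{"translation":[0,0,0],"angular":[0,0,0],"fingers":0}]'
python3 - <<'E'
from h import *
c=r.camera_info("wrist");p,d=r.grab_frame("wrist");cv2.imwrite("pics/w6.png",p)
W,O,ex,u=measure(p,d,c);np.savez("pics/w6.npz",d=d,T=c["world_from_camera"])
E
```

```text
clock: 8.43
position: [0.5249, -0.0027, 0.1784]
ee_rot: [-0.001, 0.659, 0.752, -0.0]
wrist_force: [1.0, -0.1, -0.5]
finger_gap: 0.085
grasp_force: 0.0
clock: 8.77
position: [0.5262, -0.0024, 0.2284]
ee_rot: [0.001, 0.66, 0.751, 0.001]
wrist_force: [0.0, 0.2, -0.5]
finger_gap: 0.0856
grasp_force: 0.0
rack (array([525.1,  56.1]), -82.32, (121.9, 62.8)) 0.0485
fence z 0.0305
yaw 7.922432 long t [-5.8  6.6] y range [-127.1  106.5] short y [ 98.4 106.6] x end 69.3
origin [547.8  36.7] nest [525.2  53.8] hinge [563.  144.9]
black top 29
gate (array([648.3, 148.9]), -2.14, (164.0, 43.3))
```

View pics/w6.png

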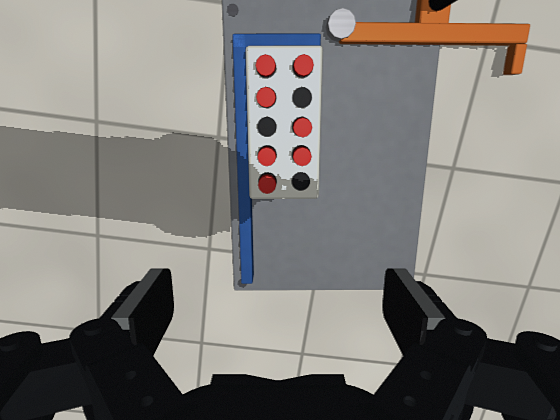

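The rack sits flush in the corner: its top runs along the long fence at (247,120) and the short one at (283,45), and its yaw matches the station. Now I'll turn the tool 90° and move over the knob.

```bash
python3 -m creep '[{"translation":[0,0,0],"angular":[0,0,-7],"fingers":0},{"translation":[0,0,0],"angular":[0,0,-7],"fingers":0},{"translation":[0,0,0],"angular":[0,0,-7],"fingers":0},{"translation":[0,0,0],"angular":[0,0,-7],"fingers":0},{"translation":[0,0,0],"angular":[0,0,-7],"fingers":0},{"translation":[0,0,0],"angular":[0,0,-7],"fingers":0},{"translation":[0,0,0],"angular":[0,0,-7],"fingers":0},{"translation":[0,0,0],"angular":[0,0,-7],"fingers":0},{"translation":[0,0,0],"angular":[0,0,-7],"fingers":0},{"translation":[0,0,0],"angular":[0,0,-7],"fingers":0}]'; python3 -m creep '[{"translation":[0,0,0],"angular":[0,0,-7],"fingers":0},{"translation":[0,0,0],"angular":[0,0,-7],"fingers":0},{"translation":[0,0,0],"angular":[0,0,-6],"fingers":0},{"translation":[-0.0226,0.0264,0],"angular":[0,0,0],"fingers":0},{"translation":[-0.0226,0.0264,0],"angular":[0,0,0],"fingers":0},{"translation":[-0.0226,0.0264,0],"angular":[0,0,0],"fingers":0},{"translation":[-0.0226,0.0264,0],"angular":[0,0,0],"fingers":0},{"translation":[-0.0226,0.0264,0],"angular":[0,0,0],"fingers":0},{"translation":[0,0,0],"angular":[0,0,0],"fingers":0},{"translation":[0,0,0],"angular":[0,0,0],"fingers":0}]'
python3 - <<'E'
from h import *
from scipy.spatial.transform import Rotation as R
c=r.camera_info("wrist");s=r.get_state();p,d=r.grab_frame("wrist");cv2.imwrite("pics/w7.png",p)
M=R.from_quat(s["ee_rot"],scalar_first=True).as_matrix();print(np.degrees(np.arctan2(M[1,1],M[0,1])),np.round(s["joints"],2))
W=cloud(d,c);z=W[...,2]
k=(d>0)&(z>.063)&(z<.069)&(np.hypot(W[...,0]-.638,W[...,1]-.172)<.03)&(p.max(-1)<90)
(a,rad)=cv2.minEnclosingCircle((W[k][:,:2]*1000).astype(np.float32));print("knob",a,rad,k.sum())
kn=np.array(a)*1.;dlt=kn/1000-s["position"][:2];print("tool d",(M[:2,:2].T@dlt).round(4))
for hx in [(563.5,144.5)]:
    v=kn-hx;print("r",np.hypot(*v),"ang",np.degrees(np.arctan2(v[1],v[0])))
E
```

```text
clock: 9.65
position: [0.5242, -0.0024, 0.2251]
ee_rot: [-0.002, 0.106, 0.994, -0.0]
wrist_force: [-0.5, -0.2, -0.1]
finger_gap: 0.0853
grasp_force: 0.0
clock: 10.48
position: [0.6195, 0.1458, 0.2243]
ee_rot: [-0.002, -0.067, 0.998, 0.0]
wrist_force: [-0.6, -0.0, -0.4]
finger_gap: 0.0855
grasp_force: 0.0
97.67335502168945 [-0.17  0.46 -0.14  1.61  0.07  1.08  1.38]
knob (640.8980102539062, 171.09329223632812) 7.764569282531738 241
tool d [-0.0246  0.0223]
r 81.83920321722668 ang 18.962281615912115
```

View pics/w7.png

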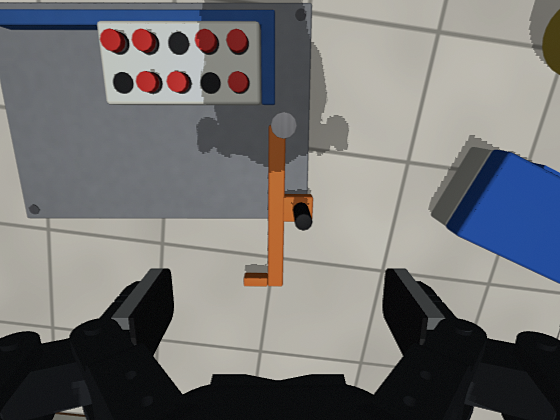

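The knob top is at (303,215), measured 82 mm from the hinge as it should be. Gripping it.

```bash
python3 -m creep '[{"translation":[-0.0246,0.0223,0],"angular":[0,0,0],"fingers":0},{"translation":[0,0,0.032],"angular":[0,0,0],"fingers":0},{"translation":[0,0,0.035],"angular":[0,0,0],"fingers":0},{"translation":[0,0,0.035],"angular":[0,0,0],"fingers":0},{"translation":[0,0,0.035],"angular":[0,0,0],"fingers":0},{"translation":[0,0,0.03],"angular":[0,0,0],"fingers":0},{"translation":[0,0,0.015],"angular":[0,0,0],"fingers":60},{"translation":[0,0,0],"angular":[0,0,0],"fingers":100},{"translation":[0,0,0],"angular":[0,0,0],"fingers":150},{"translation":[0,0,0],"angular":[0,0,0],"fingers":180}]'; python3 -m creep '[{"translation":[0,0,0],"angular":[0,0,0],"fingers":220},{"translation":[0,0,0],"angular":[0,0,0],"fingers":230},{"translation":[0,0,0],"angular":[0,0,0],"fingers":230},{"translation":[0,0,0],"angular":[0,0,0],"fingers":230}]'
python3 - <<'E'
import numpy as np
H=np.array([563.5,144.5]);a0=np.radians(18.96);rr=82;e=np.radians(-77.3+7.55)
A=np.linspace(a0,e,13);P=H+rr*np.c_[np.cos(A),np.sin(A)];D=np.diff(P,axis=0)
y=np.radians(97.67);X=np.array([np.cos(y+np.pi/2),np.sin(y+np.pi/2)]);Y=np.array([np.cos(y),np.sin(y)])
print(np.c_[D@X,D@Y].round(1).tolist(),P[-1],np.degrees(a0-e))
E
```

```text
clock: 11.37
position: [0.6439, 0.1676, 0.0474]
ee_rot: [0.001, -0.064, 0.998, 0.0]
wrist_force: [0.5, -1.2, -0.1]
finger_gap: 0.0387
grasp_force: 0.0
clock: 11.7
position: [0.6446, 0.1685, 0.0482]
ee_rot: [0.002, -0.064, 0.998, 0.001]
wrist_force: [0.1, -0.3, 6.8]
finger_gap: 0.0139
grasp_force: 58.4
[[-1.4, -10.5], [-0.0, -10.6], [1.3, -10.5], [2.7, -10.2], [4.0, -9.8], [5.2, -9.2], [6.3, -8.5], [7.4, -7.6], [8.3, -6.6], [9.1, -5.5], [9.7, -4.2], [10.1, -3.0]] [591.88159868  67.56831045] 88.71000000000001
```

```bash
python3 -m creep '[{"translation":[-0.0014,-0.0105,0],"angular":[0,0,0],"fingers":230},{"translation":[0,-0.0106,0],"angular":[0,0,0],"fingers":230},{"translation":[0.0013,-0.0105,0],"angular":[0,0,0],"fingers":230},{"translation":[0.0027,-0.0102,0],"angular":[0,0,0],"fingers":230},{"translation":[0.004,-0.0098,0],"angular":[0,0,0],"fingers":230},{"translation":[0.0052,-0.0092,0],"angular":[0,0,0],"fingers":230},{"translation":[0,0,0],"angular":[0,0,0],"fingers":230}]'; python3 -m creep '[{"translation":[0.0063,-0.0085,0],"angular":[0,0,0],"fingers":230},{"translation":[0.0074,-0.0076,0],"angular":[0,0,0],"fingers":230},{"translation":[0.0083,-0.0066,0],"angular":[0,0,0],"fingers":230},{"translation":[0,0,0],"angular":[0,0,0],"fingers":230}]'
```

```text
clock: 12.28
position: [0.6433, 0.1044, 0.0483]
ee_rot: [0.005, -0.062, 0.998, 0.0]
wrist_force: [7.9, -0.4, -2.5]
finger_gap: 0.0142
grasp_force: 58.8
clock: 12.62
position: [0.6222, 0.0813, 0.0487]
ee_rot: [0.003, -0.063, 0.998, 0.001]
wrist_force: [1.8, 2.7, 5.7]
finger_gap: 0.0142
grasp_force: 62.3
```

```bash
python3 -m creep '[{"translation":[0.0091,-0.005,0],"angular":[0,0,0],"fingers":230},{"translation":[0.0097,-0.004,0],"angular":[0,0,0],"fingers":230},{"translation":[0.008,-0.002,0],"angular":[0,0,0],"fingers":230},{"translation":[0,0,0],"angular":[0,0,0],"fingers":230}]';  python3 -m creep '[{"translation":[0.002,-0.0005,0],"angular":[0,0,0],"fingers":230},{"translation":[0,0,0],"angular":[0,0,0],"fingers":230}]';  python3 -m creep '[{"translation":[0.0015,-0.0004,0],"angular":[0,0,0],"fingers":230},{"translation":[0,0,0],"angular":[0,0,0],"fingers":230}]'
```

```text
clock: 12.95
position: [0.5961, 0.0676, 0.0485]
ee_rot: [0.003, -0.065, 0.998, 0.001]
wrist_force: [-2.1, 2.2, 11.2]
finger_gap: 0.0141
grasp_force: 63.2
clock: 13.12
position: [0.596, 0.0676, 0.0486]
ee_rot: [0.004, -0.065, 0.998, 0.001]
wrist_force: [2.6, 3.0, 7.5]
finger_gap: 0.0137
grasp_force: 62.6
clock: 13.28
position: [0.596, 0.0676, 0.0487]
ee_rot: [0.005, -0.065, 0.998, 0.001]
wrist_force: [5.7, 4.7, 3.6]
finger_gap: 0.0141
grasp_force: 62.1
```

The gate is at its stop: the position has stopped and the force is rising. Release, lift and look.

```bash
python3 -m creep '[{"translation":[0,0,0],"angular":[0,0,0],"fingers":150},{"translation":[0,0,0],"angular":[0,0,0],"fingers":100},{"translation":[0,0,0],"angular":[0,0,0],"fingers":60},{"translation":[0,0,0],"angular":[0,0,0],"fingers":60},{"translation":[0,0,-0.02],"angular":[0,0,0],"fingers":60},{"translation":[0,0,-0.04],"angular":[0,0,0],"fingers":60},{"translation":[0,0,-0.04],"angular":[0,0,0],"fingers":60},{"translation":[0.02,0,-0.035],"angular":[0,0,0],"fingers":60},{"translation":[0.03,0,-0.025],"angular":[0,0,0],"fingers":60},{"translation":[0.03,0,-0.02],"angular":[0,0,0],"fingers":60}]'; python3 -m creep '[{"translation":[0,0,0],"angular":[0,0,0],"fingers":0},{"translation":[0,0,0],"angular":[0,0,0],"fingers":0}]'
python3 - <<'E'
from h import *
c=r.camera_info("wrist");p,d=r.grab_frame("wrist");cv2.imwrite("pics/w8.png",p)
W,O,ex,u=measure(p,d,c);z=W[...,2]
k=(d>0)&(z>.063)&(z<.069)&(np.hypot(W[...,0]-.592,W[...,1]-.067)<.02)&(p.max(-1)<90)
(a,rad)=cv2.minEnclosingCircle((W[k][:,:2]*1000).astype(np.float32));v=np.array(a)-(563.5,144.5)
print("knob",a,rad,"r",np.hypot(*v),"gate deg",np.degrees(np.arctan2(v[1],v[0]))+77.3-7.55)
E
```

```text
clock: 14.12
position: [0.5119, 0.0543, 0.2276]
ee_rot: [0.001, -0.064, 0.998, 0.0]
wrist_force: [0.3, 0.2, 0.5]
finger_gap: 0.0654
grasp_force: 0.0
clock: 14.28
position: [0.5114, 0.054, 0.2269]
ee_rot: [0.001, -0.064, 0.998, -0.0]
wrist_force: [0.3, -0.8, 0.7]
finger_gap: 0.0848
grasp_force: 0.0
rack (array([525.8,  52.7]), -82.2, (129.1, 62.7)) 0.0485
fence z 0.0304
yaw 7.4532166 long t [-5.9  6.7] y range [-117.   116.3] short y [109.5 117.5] x end 68.9
origin [547.7  37. ] nest [525.3  54.2] hinge [563.8 145. ]
black top 273
gate (array([576.3,  58.5]), 88.49, (164.5, 55.7))
knob (592.0722045898438, 66.72188568115234) 8.006279945373535 r 82.860158955433 gate deg -0.07892314246264487
```

View pics/w8.png

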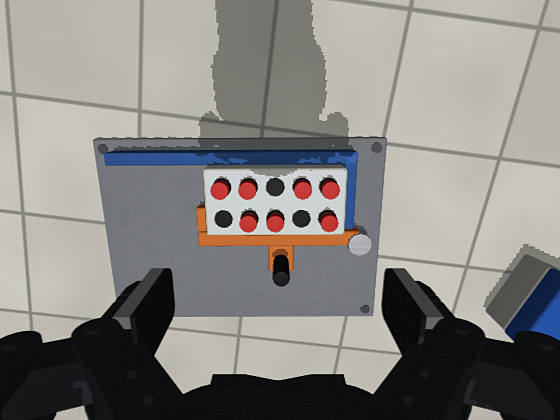

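The rack is square and flush in the corner, with its top spanning (205,170) to (347,235). The orange gate encloses it, the knob is at (281,265) and the gate reads about 0°. The gripper is clear, so I'm handing in.

```bash
python3 -c "
from cell import r
print(r.sign_off())"
```

```text
the job is handed in; nothing more can be done
None
```

I slid the rack into the corner until it pressed against both fences (within about 0.4° of square), swung the gate shut to its stop (about 0°), let go and handed in at about 14 s; no verdict was returned.

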